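# Set the indexing turntable to its marked angle

## Task

The wooden drilling turntable on the bench has to be set to its next angle: push its blue finger post round with a fingertip until the black index line on the white disc lines up with the red tab on the scale, then take the finger away. Push gently and do not grip the post; do not lift or shift the turntable or move the red tab, and leave the screwdriver, tape measure and loose wooden flipper where they are.

Things in the scene. Friction and masses are not known exactly. Their poses are not given: they have to be found in the camera images.
- turntable: The turntable's base: loose 1.6 kg plywood plate, 240 x 240 x 18 mm, lying on the bench, carrying an aluminium scale ring (radius 117 mm, top 21 mm above the bench, black lines every 10 degrees), the white disc and the red tab. Origin: centre of its underside, on the disc's axis; z up. Pushing at the post with under 5 N does not slide it.
- disc (a joint): Angle of the white disc about its upright axis relative to the base, rad; grows counter-clockwise seen from above, 0 when the index line lies along the base's +x; stops at -2.2 and 2.2. At the start it is always clockwise of the red tab, by 0.8 to 2.6 rad. Turned by about 2 N at the post, and stays where it is left. The disc has a radius of 90 mm and its flat top lies 36 mm above the bench.
- tab (a joint): Angle of the red tab about the same axis relative to the base, rad, same sense and zero as the disc's: index line and tab line up when the two angles are equal. It is stiff and must not be moved.
- disc_centre (a point): Centre of the disc's top face, on its axis, 36 mm above the bench.
- index_tip (a point): Outer end of the black index line (5 mm wide, painted radially on the white disc from 40 to 90 mm off the axis), at the disc's top edge, 90 mm from the axis.
- post (a point): Upright blue finger post fixed on the disc, on the index line: round, 18 mm diameter, 45 mm tall above the disc's top (its top is 81 mm above the bench), its axis 55 mm from the disc's axis. This point is on the post's axis, 22 mm above the disc's top. On the disc's opposite half a brown wooden flipper, 12 mm thick, is screwed down, its near edge 28 mm behind the disc's axis; it turns with the disc.
- tab_tip (a point): The point where the red tab points to: 90 mm from the disc's axis at the disc's top edge, where the end of the index line must come. The tab itself is red plastic, its inner finger 6 mm wide, 92 to 117 mm from the axis, a 22 mm wide block at the outside, and its top is 30 mm above the bench (lower than the disc).
- driver: Bystander: screwdriver with green handle, 170 mm long, lying on the bench; leave alone. Origin about mid-length, on the underside; x along it.
- tape: Bystander: grey tape measure, 62 x 30 x 58 mm tall, standing; leave alone. Origin: centre of its underside.
- flipper: Bystander: loose pale wooden flipper (teardrop), 115 mm long, 40 mm wide, 16 mm thick; leave alone. Origin: on its underside near the middle; y along it.

How it is judged (in metres and radians):
On the way:
1. the fingers push the turntable's disc round (contact force between the fingers and turntable above 0.3 N and (velocity of joint disc above 0.02 rad/s or velocity of joint disc below -0.02 rad/s)), for 0.1 s.
At the end, for the whole second after the job is handed in: The outer end of the index line is within 5.5 mm (about 3.5 degrees) of the red tab's point, the disc is at rest, the turntable lies flat within 12 mm of where it was, the red tab too, and screwdriver, tape measure and loose flipper are within 15 mm of where they were (horizontal distance between index_tip and tab_tip below 0.0055 m and velocity of joint disc between -0.05 and 0.05 rad/s and distance of each of disc_centre, tab_tip from where it was at the start of the episode below 0.012 m and angle between disc_centre's own z axis and vertical below 0.05 rad and distance of each of driver, tape, flipper from where it was at the start of the episode below 0.015 m); the robot touches nothing.
It fails at once if the turntable is lifted, tipped or shifted by more than 12 mm, or the red tab is moved by more than 12 mm (distance of any of disc_centre, tab_tip from where it was at the start of the episode above 0.012 m or angle between disc_centre's own z axis and vertical above 0.1 rad or height (world z) of turntable above 0.006 m).
It fails at once if the post is gripped or the turntable is pushed with more than 25 N (contact force between the fingers and turntable above 25 N).
It fails at once if the screwdriver, tape measure or loose flipper is moved by more than 15 mm (distance of any of driver, tape, flipper from where it was at the start of the episode above 0.015 m).
It also fails if it takes over 42 s, if anything falls off the work surface, if the arm or the gripper's body presses on something with over 40 N, if the wrist force passes 120 N, or if a joint passes its speed limit or range.

## Robot

A 6-joint arm with a two-finger parallel gripper is mounted at the origin on the work surface. World frame = base frame: x ahead of the robot, y to its left, z up, the work surface at z = 0. Lengths are in m, angles in degrees, forces in N, time in s.
With the tool pointing down it reaches from about 0.3 to 0.75 m from the base axis. Payload 8.5 kg.
Tool frame: the origin (TCP) lies midway between the tips of the shut fingers; the grasp point (between the pads) lies behind it (grasp_offset is the z of the grasp point in the tool frame, in m); z points along the fingers, y is the direction in which the jaws open and shut (so a half turn about z gives the same grasp; the last joint's range is limited). The gripper opens to 85 mm and grips with 20 to 120 N. Pads are 22 mm wide; open, the fingers measure 114 mm over their backs; the gripper's body (76 mm by 85 mm) begins 54 mm behind the grasp point. The pads swing forward as they close: fully open they stand 13 mm farther back than shut.
Start: joints at [51.893, 21.807, 74.336, -0, 83.858, -12.336], TCP at [0.239, 0.495, 0.196] pointing down, gripper open.
Joint ranges: [-178.18, 178.18], [-50.72, 133.34], [12.68, 142.11], [-81.47, 261.47], [9.98, 163.14], [-165.26, 165.26]. Speed limits (degrees/s): [136.94, 136.94, 180, 180, 180, 180].

## Interface

Orientations are given as a 3x3 rotation matrix whose columns are the frame's x, y, z axes.
In Python, from rig import * gives the robot as it stands.
- The arm moves only by the shell command python3 -m pendant 'ROWS' [FORCE]. ROWS is JSON, one flat list of numbers, 7 for each row, row after row: the finger opening in mm, from 0 to 85.4, then the shift along the tool's x, y, z in units of 50 mm (1.0 is 50 mm), then the turn, a rotation vector about the tool's x, y, z in units of 8 degrees (1.0 is 8 degrees). In form: [hand, dx, dy, dz, wx, wy, wz, hand, dx, dy, dz, wx, wy, wz, ...]. A call has 1 to 12 rows; each row shifts and turns the commanded pose from where the row before left it, along the tool's axes as they then stand; what a row does not reach is not made up. A row lasts 1/10 s, in which the tool goes at most 50 mm and 8.59 degrees, less where a joint would pass 70% of its speed; a pose out of reach is approached as far as the arm can. A call is refused whole if a number of a shift passes 1 or a number of a turn 1, either way. A call with a gripper value outside its range is refused whole. The fingers move at their own pace and stop on an object; FORCE is the grip in N (left out, the last holds). Time passes only in rows, so rows that do not move let the fingers close. It gives the time, the measured TCP pose, the force and the opening at its end, in the units of the state.
- observe(): the state, without advancing time (a new reading comes with each control period).
- get_image(name): name is "scene" or "top" or "wrist"; returns a dict with "frame" (420x560x3 uint8, red, green, blue), "depth" (420x560 float32, m along the optical axis (not along the pixel's ray), 0 where there is no reading), "K" (3x3 intrinsics, pixels), "rvec" (rotation vector, rad) and "tvec" (3), from world to camera coordinates, as OpenCV has them. Camera axes: x right, y down, z forward; pixel columns grow to the right and rows downward; lengths in m; the calibration is good to about 2 mm. A picture is of the moment at which its call begins.
- close_job(): hands the job in, once; it reports no verdict.
The state is a dict: "time_s": time; "q": joint angles; "qvel": joint speeds; "joint_efforts": joint torques, N m; "position": TCP position; "tool_rot": TCP orientation; "ft_force": force on the tool from outside, world axes, zero at the start; "wrist_torque": the same for the moment, N m; "grip_width": finger opening in m.
Only numpy, scipy, OpenCV 4.12 (cv2) and the standard library are available. Lean on these libraries where they do the work, as an engineer would, in place of code of your own. Each camera call takes 0.05 s, during which the arm holds its last target.

## Working session

There is one attempt and no reset: what is moved stays moved. The work goes in short steps, Python scripts to look and compute and a shell command to move; the robot and the scene stay as the last step left them, time stands still between calls to the robot, and variables do not carry over. Pictures are saved under pics/ and viewed, and the job is handed in when it is done.

```bash
mkdir -p pics; ls; python3 - <<'E'
from rig import *
import cv2
o=observe();print({k:o[k] for k in('time_s','position','tool_rot','ft_force','grip_width')})
for n in("top","scene"):
    g=get_image(n);cv2.imwrite(f"pics/{n}0.png",g["frame"][:,:,::-1]);print(n,g["K"],g["rvec"],g["tvec"])
E
```

```text
pics
{'time_s': 0.0, 'position': array([0.2389293 , 0.4949985 , 0.19540887]), 'tool_rot': array([[-9.00525742e-01,  4.34801800e-01, -8.85004334e-04],
       [ 4.34802613e-01,  9.00524989e-01, -1.19698684e-03],
       [ 2.76516484e-04, -1.46271966e-03, -9.99998892e-01]]), 'ft_force': array([-0.60972899, -0.03669378, -0.40580195]), 'grip_width': 0.08548524773203862}
top [[501.26689947   0.         278.91113862]
 [  0.         501.26689947 212.12132316]
 [  0.           0.           1.        ]] [ 2.14288648 -2.10801166  0.16770164] [0.0606043  0.56656123 1.0486291 ]
scene [[493.20201748   0.         282.30539789]
 [  0.         493.20201748 208.3806466 ]
 [  0.           0.           1.        ]] [ 0.8456871   2.63836876 -0.99280485] [ 0.41555633 -0.24161614  1.31782054]
```

View pics/top0.png

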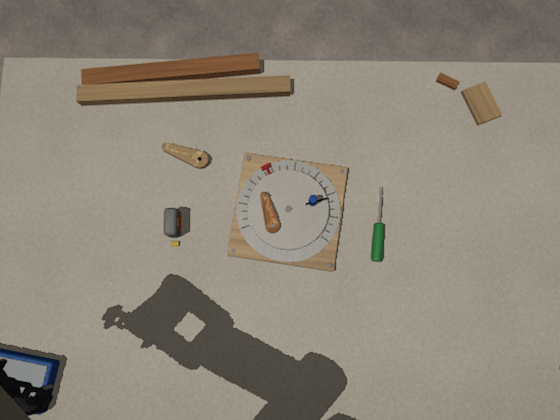

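View pics/scene0.png

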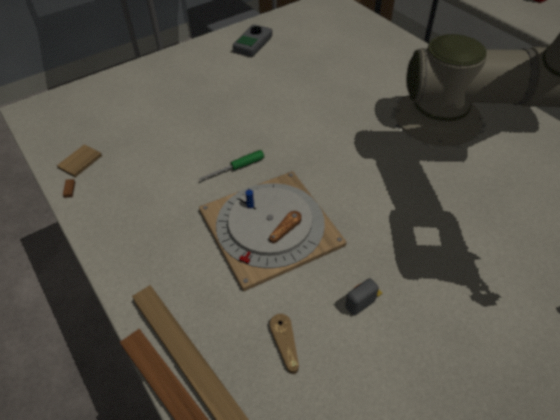

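The top view shows the disc centre near (288,209), the blue post near (313,200), and the red tab near (267,169). The driver is on the right at about x=378. The tape (172,222) and loose flipper (187,155) are on the left. Next I'll measure these.

```bash
cat > h.py <<'E'
from rig import *
import cv2, numpy as np
def ray(g,uv,z):
    R,_=cv2.Rodrigues(np.array(g["rvec"],float)); t=np.array(g["tvec"],float).reshape(3)
    uv=np.atleast_2d(uv).astype(float)
    d=np.c_[uv,np.ones(len(uv))]@np.linalg.inv(g["K"]).T
    c=-R.T@t; w=d@R
    return c+w*((z-c[2])/w[:,2])[:,None]
def proj(g,P):
    return cv2.projectPoints(np.atleast_2d(P).astype(float),np.array(g["rvec"],float),np.array(g["tvec"],float),g["K"],None)[0].reshape(-1,2)
def pts(m):
    v,u=np.nonzero(m); return np.c_[u,v]
def blobs(f,roi):
    h=cv2.cvtColor(f,cv2.COLOR_RGB2HSV).astype(int); x0,x1,y0,y1=roi
    r=np.zeros(h.shape[:2],bool); r[y0:y1,x0:x1]=1
    H,S,V=h[...,0],h[...,1],h[...,2]
    return ((H>100)&(H<130)&(S>130)&(V>40)&r, ((H<6)|(H>172))&(S>170)&(V>80)&r, (S<90)&(V<60)&r, (S<35)&(V>110)&r)
E
python3 - <<'E'
from h import *
g=get_image("top");f=g["frame"]
roi=(225,352,150,275)
cv2.imwrite("pics/crop0.png",cv2.resize(f[150:275,225:355,::-1],None,fx=4.5,fy=4.5,interpolation=cv2.INTER_CUBIC))
b,r,k,w=blobs(f,roi)
for n,m,z in(("blue",b,.081),("red",r,.03),("black",k,.036)):
    p=pts(m);print(n,len(p),p.mean(0),p.min(0),p.max(0),ray(g,p.mean(0),z), [ray(g,p.mean(0),z)[0].round(4)])
print(ray(g,[[288.5,208.5]],.036), ray(g,[[313,200]],.081))
P=ray(g,[[246,153],[349,167],[334,271],[229,256]],.018);print(P,np.linalg.norm(P-np.roll(P,1,0),axis=1),P.mean(0))
d=g["depth"];print(d[200,313],d[215,300],d[100,350])
E
```

```text
blue 64 [312.46875 199.78125] [308 195] [316 204] [[ 0.58776866 -0.001696    0.081     ]] [array([ 0.5878, -0.0017,  0.081 ])]
red 46 [266.08695652 167.19565217] [261 163] [270 173] [[0.67157239 0.10103023 0.03      ]] [array([0.6716, 0.101 , 0.03  ])]
black 23 [320.47826087 199.39130435] [306 188] [327 204] [[ 0.59789432 -0.02183605  0.036     ]] [array([ 0.5979, -0.0218,  0.036 ])]
[[0.57623088 0.04896436 0.036     ]] [[ 0.58731022 -0.00283068  0.081     ]]
[[ 0.70779061  0.14853768  0.018     ]
 [ 0.67790966 -0.08789909  0.018     ]
 [ 0.4409944  -0.05338812  0.018     ]
 [ 0.47023612  0.17953836  0.018     ]] [0.23956873 0.23831747 0.23941564 0.23475482] [0.5742327  0.04669721 0.018     ]
1.0697893 1.1100854 1.1941513
```

View pics/crop0.png

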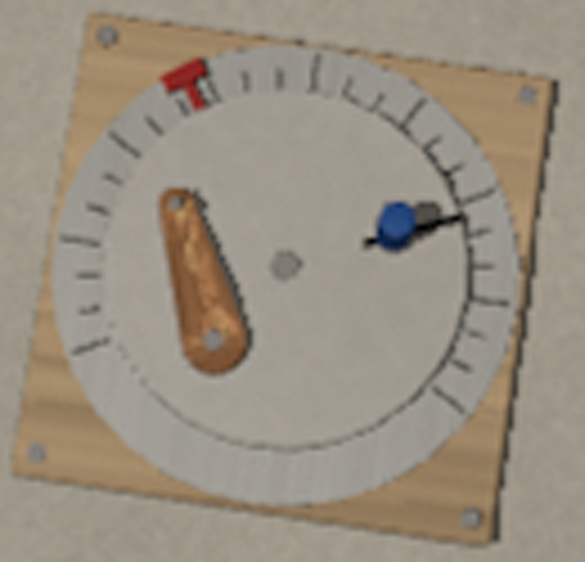

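The crop shows the index tip at about (327.7,198.4) px, the tab's inner finger ending at about (269.2,173.8), and the pivot at about (288.5,208.9). The post has to go round counter-clockwise by roughly 104°. I'll refine the centre by fitting a circle to the ring's outer edge.

```bash
cat >> h.py <<'E'
from scipy.optimize import least_squares
def ring(g,roi=(225,352,150,275)):
    f=g["frame"];x0,x1,y0,y1=roi
    h=cv2.cvtColor(f,cv2.COLOR_RGB2HSV).astype(int)
    wood=((h[...,0]>8)&(h[...,0]<25)&(h[...,1]>60)&(h[...,2]>100))
    c0=np.array([.575,.048]);E=[]
    for a in np.radians(np.arange(0,360,2)):
        rr=np.arange(.105,.15,.0005)
        P=np.c_[c0[0]+rr*np.cos(a),c0[1]+rr*np.sin(a),np.full(len(rr),.021)]
        uv=proj(g,P).astype(np.float32)
        s=cv2.remap(h[...,1].astype(np.float32),uv[:,:1],uv[:,1:],cv2.INTER_LINEAR).ravel()
        i=np.nonzero(s>55)[0]
        if len(i) and 3<i[0]<60: E.append(P[i[0],:2])
    E=np.array(E)
    s=least_squares(lambda p:np.hypot(*(E-p[:2]).T)-p[2],[.575,.048,.117],loss='soft_l1',f_scale=.001)
    return s.x,len(E)
E
python3 - <<'E'
from h import *
g=get_image("top")
x,n=ring(g);print("ring",x.round(4),n)
c=np.r_[x[:2]]
for nm,uv,z in(("pivot",(288.5,208.9),.037),("indextip",(327.7,198.4),.036),("indexinner",(306.2,204),.036),("tabfinger",(269.2,173.8),.03),("tabmean",(266.1,167.2),.03),("posttop",(312.5,199.8),.081)):
    p=ray(g,uv,z)[0,:2];d=p-c;print(nm,p.round(4),"r",np.hypot(*d).round(4),"ang",np.degrees(np.arctan2(d[1],d[0])).round(2))
b,r,k,w=blobs(g["frame"],(225,352,150,275))
d=ray(g,pts(r),.03)[:,:2]-c
print("red ang med",np.degrees(np.median(np.arctan2(d[:,1],d[:,0]))),np.hypot(*d.T).min(),np.hypot(*d.T).max())
E
```

```text
ring [0.5759 0.0502 0.1171] 174
pivot [0.5751 0.049 ] r 0.0015 ang -121.56
indextip [ 0.6004 -0.0379] r 0.0914 ang -74.47
indexinner [0.587  0.0098] r 0.0419 ang -74.67
tabfinger [0.6563 0.0937] r 0.0914 ang 28.4
tabmean [0.6716 0.101 ] r 0.1083 ang 27.98
posttop [ 0.5877 -0.0018] r 0.0533 ang -77.19
red ang med 28.06801048984314 0.09324734521532808 0.11540461968522961
```

```bash
python3 -m pendant '[0,0,0,0,0,0,1, 0,0,0,0,0,0,1, 0,0,0,0,0,0,1, 0,0,0,0,0,0,1, 0,0,0,0,0,0,1, 0,0,0,0,0,0,1, 0,0,0,0,0,0,1, 0,0,0,0,0,0,1, 0,0,0,0,0,0,1]' 30; python3 -m pendant '[0,0,0,0,0,0,1, 0,0,0,0,0,0,1, 0,0,0,0,0,0,1, 0,0,0,0,0,0,1, 0,0,0,0,0,0,1, 0,0,0,0,0,0,1, 0,0,0,0,0,0,1, 0,0,0,0,0,0,1, 0,0,0,0,0,0,0.34,0,0,0,0,0,0,0]'
cat >> h.py <<'E'
def need(target,yaw):
    o=observe();R=np.array(o["tool_rot"]);p=np.array(o["position"])
    y=np.degrees(np.arctan2(R[1,0],R[0,0]))
    print("pos",p.round(4),"yaw",y.round(2),"q",np.round(o["q"],1),"ft",np.round(o["ft_force"],2),"t",o["time_s"],"w",o["grip_width"])
    print("tool shift units",((R.T@(np.array(target)-p))/.05).round(3),"wz units",-((yaw-y+180)%360-180)/8, "tilt",R[:,2].round(4))
E
python3 -c "
from h import *
need([.552,-.0142,.195],15.5)"
```

```text
time_s: 1.1
position: [0.2391, 0.4952, 0.1958]
tool_rot: [[0.141, 0.99, -0.0], [0.99, -0.141, -0.0], [-0.0, -0.0, -1.0]]
ft_force: [-0.5, -0.1, 0.3]
grip_width: -0.0002
time_s: 2.1
position: [0.2391, 0.4952, 0.1959]
tool_rot: [[0.964, 0.267, -0.0], [0.267, -0.964, -0.0], [-0.0, 0.0, -1.0]]
ft_force: [0.3, -0.0, -0.3]
grip_width: 0.0001
pos [0.2391 0.4952 0.1959] yaw 15.49 q [ 51.9  21.8  74.3   0.   83.9 126.4] ft [ 0.27 -0.05 -0.32] t 2.1 w 0.00010787729000209905
tool shift units [ 3.31  11.49   0.019] wz units -0.0008013492198557515 tilt [-3.e-04 -3.e-04 -1.e+00]
```

```bash
python3 -m pendant '[0,0.2,0.7,0,0,0,0, 0,0.2,0.7,0,0,0,0, 0,0.2,0.7,0,0,0,0, 0,0.2,0.7,0,0,0,0, 0,0.2,0.7,0,0,0,0, 0,0.2,0.7,0,0,0,0, 0,0.2,0.7,0,0,0,0, 0,0.2,0.7,0,0,0,0, 0,0.2,0.7,0,0,0,0, 0,0.2,0.7,0,0,0,0, 0,0.2,0.7,0,0,0,0]'
python3 -m pendant '[0,0.2,0.7,0,0,0,0, 0,0.2,0.7,0,0,0,0, 0,0.2,0.7,0,0,0,0, 0,0.2,0.7,0,0,0,0, 0,0.2,0.7,0,0,0,0, 0,0,0,0,0,0,0]'
python3 - <<'E'
from h import *
need([.552,-.0142,.058],15.5)
for n in("wrist","scene"):
    g=get_image(n);cv2.imwrite(f"pics/{n}1.png",g["frame"][:,:,::-1])
E
```

```text
time_s: 3.2
position: [0.4486, 0.1523, 0.1961]
tool_rot: [[0.963, 0.269, 0.0], [0.269, -0.963, 0.0], [0.0, -0.0, -1.0]]
ft_force: [1.1, 0.4, -0.1]
grip_width: -0.0001
time_s: 3.8
position: [0.5446, -0.0049, 0.1953]
tool_rot: [[0.964, 0.265, -0.0], [0.265, -0.964, -0.001], [-0.0, 0.001, -1.0]]
ft_force: [-0.5, 0.3, -0.1]
grip_width: -0.0002
pos [ 0.5446 -0.0049  0.1953] yaw 15.38 q [-13.   21.3  75.3  -0.   83.4  61.7] ft [-0.47  0.33 -0.06] t 3.8 w -0.00021108363907816526
tool shift units [0.094 0.217 2.746] wz units -0.01489101399574011 tilt [-1.e-04 -7.e-04 -1.e+00]
```

View pics/wrist1.png

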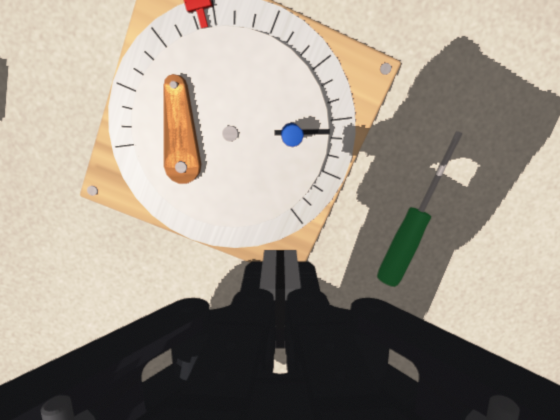

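The wrist view shows the post at (292,134), straight ahead of the shut fingers at x≈281, with the index line running outward to the right. The path is clear, so I'll descend behind the post.

```bash
python3 -m pendant '[0,0.1,0.22,0.3,0,0,0, 0,0,0,0.5,0,0,0, 0,0,0,0.5,0,0,0, 0,0,0,0.5,0,0,0, 0,0,0,0.4,0,0,0, 0,0,0,0.3,0,0,0, 0,0,0,0.24,0,0,0, 0,0,0,0,0,0,0]'
python3 - <<'E'
from h import *
c=np.array([.576,.0495]);a=np.radians(-74.5);t=np.array([-np.sin(a),np.cos(a)])
P=c+.055*np.array([np.cos(a),np.sin(a)]);q=P-t*.021
need([*q,.058],15.5)
# screw row for 3deg: shift in tool frame
for dth in (2,3,4):
    R=np.array([[np.cos(a+np.pi/2),np.sin(a+np.pi/2)],[np.sin(a+np.pi/2),-np.cos(a+np.pi/2)]]) # tool x,y cols
    d=np.radians(dth);Z=np.array([[np.cos(d),-np.sin(d)],[np.sin(d),np.cos(d)]])
    q=P-t*.02
    print(dth,(R.T@(c+Z@(q-c)-q)/.05).round(4),-dth/8)
g=get_image("scene");cv2.imwrite("pics/scene2.png",g["frame"][:,:,::-1])
cv2.imwrite("pics/scene2.png",cv2.resize(g["frame"][130:330,150:400,::-1],None,fx=3,fy=3,interpolation=cv2.INTER_CUBIC))
E
```

```text
time_s: 4.7
position: [0.5498, -0.0102, 0.0572]
tool_rot: [[0.963, 0.268, -0.003], [0.268, -0.963, 0.001], [-0.003, -0.002, -1.0]]
ft_force: [0.3, 1.1, 0.9]
grip_width: 0.0002
pos [ 0.5498 -0.0102  0.0572] yaw 15.57 q [-13.4  29.9  86.    0.   64.3  61. ] ft [0.28 1.13 0.91] t 4.7 w 0.00018130715833534106
tool shift units [ 0.404  0.089 -0.016] wz units 0.00827855955698098 tilt [-3.2e-03  8.0e-04 -1.0e+00]
2 [0.0386 0.0133] -0.25
3 [0.0581 0.0194] -0.375
4 [0.0777 0.0252] -0.5
```

View pics/scene2.png

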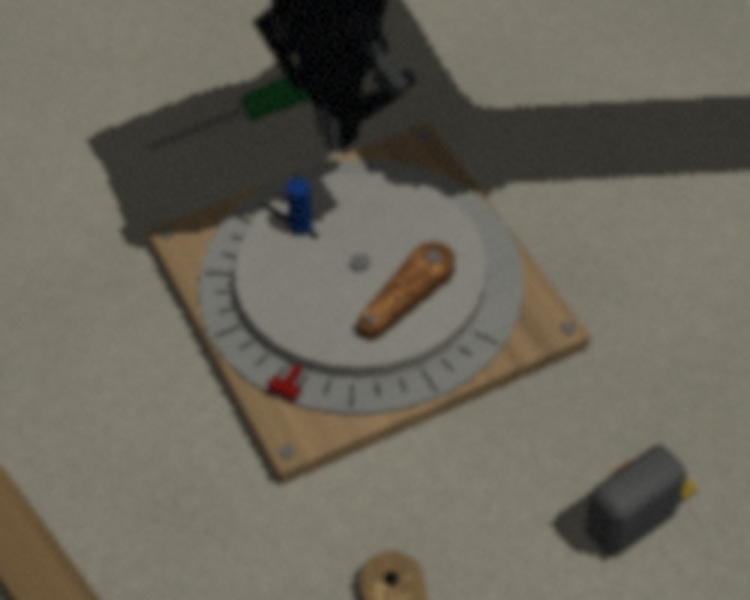

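The finger is down behind the post with clear space all round. Next I'll ease it up to contact.

```bash
python3 -m pendant '[0,0.1,0.09,0,0,0,0, 0,0.1,0,0,0,0,0, 0,0.1,0,0,0,0,0, 0,0.05,0,0,0,0,0, 0,0.03,0,0,0,0,0, 0,0,0,0,0,0,0]'
python3 - <<'E'
from h import *
c=np.array([.576,.0495])
o=observe();R=np.array(o["tool_rot"]);p=np.array(o["position"]);print(p.round(4),o["ft_force"].round(2),"axis in tool",(R.T@(np.r_[c,.058]-p)).round(4))
E
```

```text
time_s: 5.35
position: [0.5704, -0.01, 0.059]
tool_rot: [[0.964, 0.268, 0.0], [0.268, -0.964, -0.0], [0.0, 0.0, -1.0]]
ft_force: [-0.1, -0.4, 0.5]
grip_width: 0.0001
[ 0.5704 -0.01    0.059 ] [-0.09 -0.35  0.52] axis in tool [ 0.0213 -0.0558  0.001 ]
```

```bash
python3 -m pendant '[0,0.058,0.02,0,0,0,-0.375, 0,0.058,0.02,0,0,0,-0.375, 0,0.058,0.02,0,0,0,-0.375, 0,0.058,0.02,0,0,0,-0.375, 0,0.058,0.02,0,0,0,-0.375, 0,0.058,0.02,0,0,0,-0.375, 0,0.058,0.02,0,0,0,-0.375, 0,0.058,0.02,0,0,0,-0.375]'
cat > m.py <<'E'
from h import *
import sys
c=np.array([.576,.0495])
o=observe();R=np.array(o["tool_rot"]);p=np.array(o["position"]);y=np.degrees(np.arctan2(R[1,0],R[0,0]))
print("t",o["time_s"],p.round(4),"yaw",y.round(2),o["ft_force"].round(2),"axis in tool",(R.T@(np.r_[c,.058]-p)).round(4),"q",np.round(o["q"],1))
for n in("wrist","top"):
    g=get_image(n);f=g["frame"]
    cv2.imwrite(f"pics/{n}_{sys.argv[1]}.png",f[:,:,::-1] if n=="wrist" else cv2.resize(f[150:275,225:355,::-1],None,fx=4.5,fy=4.5,interpolation=cv2.INTER_CUBIC))
    h=cv2.cvtColor(f,cv2.COLOR_RGB2HSV).astype(int)
    H,S,V=h[...,0],h[...,1],h[...,2]
    for nm,m,z in(("blue",(H>100)&(H<130)&(S>130)&(V>50),.081),("red",((H<6)|(H>172))&(S>170)&(V>60),.03),("black",(S<110)&(V<70),.036)):
        P=ray(g,pts(m),z)[:,:2]-c;r=np.hypot(*P.T)
        lo,hi={"blue":(.03,.08),"red":(.09,.12),"black":(.070,.088)}[nm]
        P=P[(r>lo)&(r<hi)]
        if len(P)>4:
            P0=P.mean(0);a=np.arctan2(P[:,1],P[:,0]);print(n,nm,len(P),"r",np.hypot(*P0).round(4),"ang",np.degrees(np.arctan2(P0[1],P0[0])).round(2),"range",np.degrees([a.min(),a.max()]).round(1))
E
python3 m.py a
```

```text
time_s: 6.15
position: [0.5945, -0.0071, 0.059]
tool_rot: [[0.77, 0.638, -0.0], [0.638, -0.77, -0.0], [-0.0, -0.0, -1.0]]
ft_force: [0.9, -0.0, 0.6]
grip_width: 0.0001
t 6.15 [ 0.5945 -0.0071  0.059 ] yaw 39.63 [ 0.85 -0.01  0.6 ] axis in tool [ 0.0219 -0.0554  0.001 ] q [-12.1  33.4  78.5  -0.   68.1  38.3]
wrist blue 1190 r 0.051 ang -63.24 range [-79.4 -51.5]
wrist red 217 r 0.0956 ang 28.28 range [26.5 30.2]
wrist black 3568 r 0.0737 ang -120.36 range [-161.7  -71.8]
top red 41 r 0.1087 ang 28.36 range [23.  33.6]
top black 49 r 0.0722 ang -28.23 range [-66.6  -7.6]
```

View pics/wrist_a.png

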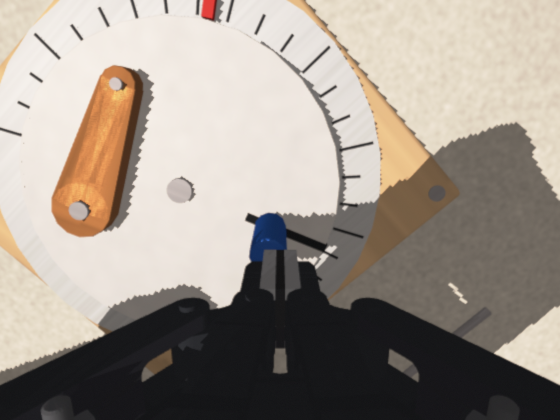

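The wrist view shows the fingertip against the blue post and the index line running from (248,216) to (333,257). I'll cast those two points to check the disc angle.

```bash
python3 - <<'E'
from h import *
g=get_image("wrist")
for uv in((248,216),(290,236),(326,252),(179,190),(208,18),(269,222)):
    for z in (.036,):
        p=ray(g,uv,z)[0,:2];d=p-[.576,.0495];print(uv,p.round(4),np.hypot(*d).round(4),np.degrees(np.arctan2(d[1],d[0])).round(2))
print(ray(g,(270,218),.081)-[.576,.0495,0])
E
```

```text
(248, 216) [0.5878 0.0113] 0.04 -72.86
(290, 236) [ 0.5938 -0.0152] 0.0671 -74.6
(326, 252) [ 0.5997 -0.0381] 0.0908 -74.86
(179, 190) [0.575  0.0508] 0.0016 126.66
(208, 18) [0.6564 0.0908] 0.0904 27.17
(269, 222) [ 5.927e-01 -3.000e-04] 0.0526 -71.5
[[ 0.03032144 -0.04103032  0.081     ]]
```

```bash
python3 - <<'E'
from h import *
g=get_image("wrist");gt=get_image("top")
c=np.array([.576,.0495])
for a in(-74.5,-62,-53):
    u=np.array([np.cos(np.radians(a)),np.sin(np.radians(a))])
    P=[[*(c+.055*u),.036],[*(c+.055*u),.081],[*(c+.04*u),.036],[*(c+.09*u),.036]]
    print(a,proj(g,P).round(0).tolist(),proj(gt,P).round(0).tolist())
o=observe();print(o["position"],proj(g,o["position"]),proj(gt,o["position"]))
R,_=cv2.Rodrigues(g["rvec"]);print("cam",-R.T@np.ravel(g["tvec"]))
d=g["depth"]
for uv in((270,218),(270,230),(265,245),(280,260),(200,200)):
    z=d[uv[1],uv[0]];P=R.T@(np.linalg.inv(g["K"])@[*uv,1]*z-np.ravel(g["tvec"]));print(uv,P.round(4))
E
```

```text
-74.5 [[271.0, 228.0], [269.0, 258.0], [247.0, 218.0], [326.0, 250.0]] [[312.0, 202.0], [313.0, 198.0], [306.0, 204.0], [327.0, 199.0]]
-62 [[277.0, 209.0], [277.0, 235.0], [252.0, 204.0], [337.0, 220.0]] [[310.0, 198.0], [311.0, 193.0], [304.0, 201.0], [324.0, 190.0]]
-53 [[279.0, 194.0], [279.0, 217.0], [253.0, 193.0], [341.0, 197.0]] [[308.0, 194.0], [309.0, 190.0], [303.0, 198.0], [321.0, 185.0]]
[ 0.59427405 -0.00710272  0.05902068] [[279.92864418 240.72986252]] [[314.43192257 198.85421152]]
cam [0.64575528 0.03519382 0.23700141]
(270, 218) [0.5979 0.0029 0.0486]
(270, 230) [0.5983 0.0025 0.0686]
(265, 245) [0.5946 0.002  0.0806]
(280, 260) [ 6.025e-01 -4.000e-04  1.083e-01]
(200, 200) [0.5779 0.0382 0.0365]
```

View pics/top_a.png

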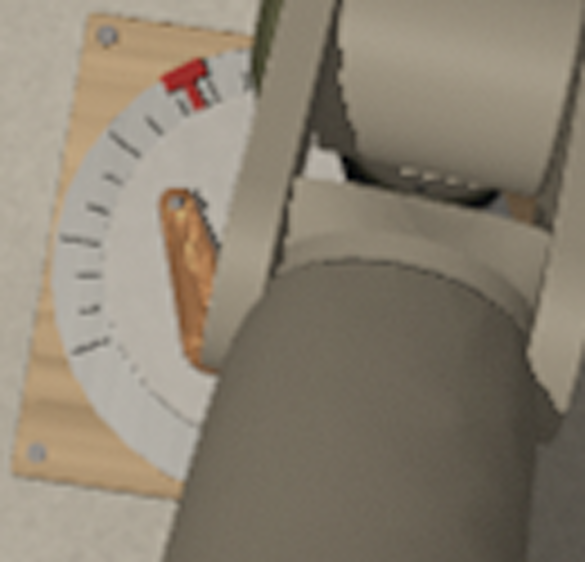

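```bash
python3 - <<'E'
from h import *
g=get_image("wrist");d=g["depth"];f=g["frame"]
R,_=cv2.Rodrigues(g["rvec"]);o=observe();T=np.array(o["tool_rot"]);p=np.array(o["position"])
for u in(268,280,292):
  for v in range(236,330,8):
    z=d[v,u];P=R.T@(np.linalg.inv(g["K"])@[u,v,1]*z-np.ravel(g["tvec"]));print((u,v),f[v,u],P.round(4),"tool",(T.T@(P-p)).round(4))
cv2.imwrite("pics/wz.png",cv2.resize(f[180:330,200:360,::-1],None,fx=4,fy=4,interpolation=cv2.INTER_CUBIC))
E
```

```text
(268, 236) [19 44 87] [0.5977 0.003  0.0773] tool [ 0.0091 -0.0056 -0.0183]
(268, 244) [22 48 93] [0.5958 0.0012 0.0808] tool [ 0.0065 -0.0055 -0.0218]
(268, 252) [86 83 83] [0.5995 0.0034 0.1007] tool [ 0.0107 -0.0049 -0.0417]
(268, 260) [87 84 85] [0.5999 0.0034 0.1093] tool [ 0.011  -0.0046 -0.0503]
(268, 268) [86 85 85] [0.6    0.0032 0.1165] tool [ 0.011  -0.0044 -0.0575]
(268, 276) [82 79 79] [0.6003 0.0032 0.1234] tool [ 0.0112 -0.0041 -0.0643]
(268, 284) [82 80 80] [0.6002 0.0029 0.1288] tool [ 0.011  -0.004  -0.0697]
(268, 292) [24 24 26] [0.6457 0.0351 0.237 ] tool [ 0.0665 -0.     -0.178 ]
(268, 300) [22 22 25] [0.6009 0.003  0.1401] tool [ 0.0116 -0.0036 -0.0811]
(268, 308) [21 22 24] [0.6016 0.0033 0.1458] tool [ 0.0123 -0.0034 -0.0867]
(268, 316) [22 22 24] [0.6014 0.003  0.1493] tool [ 0.0119 -0.0033 -0.0903]
(268, 324) [22 22 24] [0.6011 0.0026 0.1524] tool [ 0.0115 -0.0032 -0.0934]
(280, 236) [18 40 81] [ 0.5996 -0.0027  0.0712] tool [ 0.0069 -0.     -0.0122]
(280, 244) [21 46 90] [ 0.5991 -0.0031  0.0804] tool [ 0.0063 -0.     -0.0214]
(280, 252) [20 20 20] [ 6.022e
[... 1055 characters left out ...]
 [82 80 80] [ 0.6055 -0.0038  0.1088] tool [ 0.0107  0.0045 -0.0498]
(292, 268) [81 79 79] [ 0.6056 -0.0033  0.1169] tool [ 0.0112  0.0043 -0.0579]
(292, 276) [82 80 79] [ 0.6054 -0.0033  0.123 ] tool [ 0.011   0.0041 -0.064 ]
(292, 284) [82 79 79] [ 0.6054 -0.003   0.1293] tool [ 0.0113  0.0039 -0.0703]
(292, 292) [23 24 26] [ 0.6057 -0.0025  0.1357] tool [ 0.0118  0.0037 -0.0767]
(292, 300) [23 23 25] [ 0.6057 -0.0023  0.1408] tool [ 0.0119  0.0035 -0.0817]
(292, 308) [23 24 25] [ 0.6056 -0.0022  0.1451] tool [ 0.0119  0.0034 -0.0861]
(292, 316) [23 23 25] [ 0.6063 -0.0014  0.1509] tool [ 0.0129  0.0032 -0.0918]
(292, 324) [23 24 26] [ 0.605  -0.0024  0.1521] tool [ 0.0113  0.0031 -0.0931]
```

View pics/wz.png

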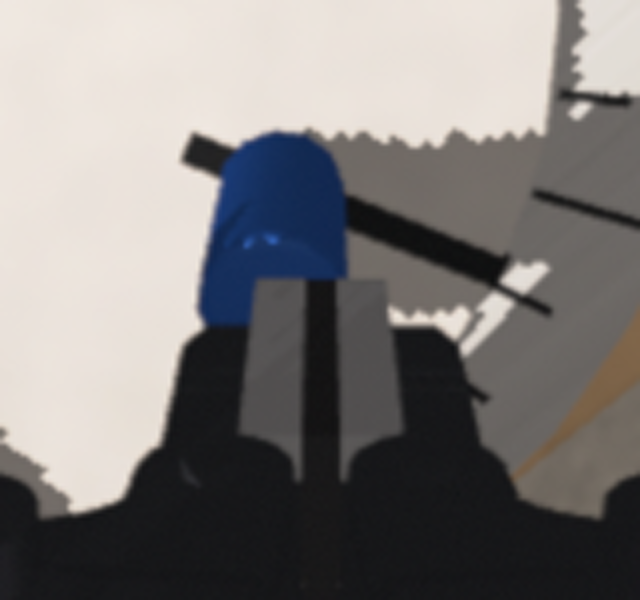

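The finger isn't where the reported TCP says it is. Wrist depth puts the real fingertip at z≈0.099, about 40 mm behind the reported TCP, so it passed over the post and the disc is still at -74.5°. The depth reading for the disc itself (0.0365) is correct. I'll check `grasp_offset`, back off behind the post, and re-measure.

```bash
python3 - <<'E'
import rig
print([ (k,getattr(rig,k)) for k in dir(rig) if not k.startswith('_') and isinstance(getattr(rig,k),(int,float,str,list,tuple))])
from h import *
need([.552,-.0142,.059],15.5)
E
```

```text
[('grasp_offset', -0.0187)]
pos [ 0.5943 -0.0071  0.059 ] yaw 39.45 q [-12.1  33.4  78.5  -0.   68.1  38.5] ft [ 0.33 -0.13  0.38] t 6.45 w 0.0004911554281856838
tool shift units [-0.743 -0.428  0.001] wz units 2.993334648963703 tilt [-2.e-04 -0.e+00 -1.e+00]
```

```bash
python3 -m pendant '[0,-0.25,-0.14,0,0,0,0, 0,-0.25,-0.14,0,0,0,0, 0,-0.25,-0.14,0,0,0,0, 0,0,0,0,0,0,1, 0,0,0,0,0,0,1, 0,0,0,0,0,0,1, 0,0,0,0,0,0,0]'
python3 -m pendant '[0,0,0,0.2,0,0,0, 0,0,0,0.2,0,0,0, 0,0,0,0,0,0,0]'
python3 - <<'E'
from h import *
need([.552,-.0142,.018],15.5)
g=get_image("wrist");d=g["depth"];f=g["frame"];cv2.imwrite("pics/w3.png",f[:,:,::-1])
R,_=cv2.Rodrigues(g["rvec"]);o=observe();T=np.array(o["tool_rot"]);p=np.array(o["position"])
for u in(270,280,290):
  for v in range(226,276,5):
    z=d[v,u];P=R.T@(np.linalg.inv(g["K"])@[u,v,1]*z-np.ravel(g["tvec"]));print((u,v),f[v,u],P.round(4),"tool",(T.T@(P-p)).round(4))
E
```

```text
time_s: 7.15
position: [0.5521, -0.0148, 0.0591]
tool_rot: [[0.964, 0.266, 0.0], [0.266, -0.964, -0.0], [0.0, 0.0, -1.0]]
ft_force: [0.6, -0.4, 0.7]
grip_width: -0.0005
time_s: 7.45
position: [0.5511, -0.0145, 0.0371]
tool_rot: [[0.963, 0.269, -0.003], [0.269, -0.963, 0.001], [-0.003, -0.002, -1.0]]
ft_force: [-0.3, -0.1, -0.5]
grip_width: -0.0002
pos [ 0.5511 -0.0145  0.0371] yaw 15.59 q [-13.8  31.5  87.   -0.   61.7  60.6] ft [-0.3  -0.12 -0.51] t 7.45 w -0.00020582263850824712
tool shift units [ 0.02  -0.001  0.382] wz units 0.011582902065192968 tilt [-3.4e-03  8.0e-04 -1.0e+00]
(270, 226) [114 108 103] [ 0.5573 -0.0075  0.037 ] tool [ 0.0074 -0.0054  0.0009]
(270, 231) [113 108 103] [ 0.5543 -0.0082  0.036 ] tool [ 0.0044 -0.0054  0.0019]
(270, 236) [120 114 108] [ 0.5519 -0.0089  0.0366] tool [ 0.0018 -0.0054  0.0014]
(270, 241) [235 227 219] [ 0.5488 -0.0097  0.0356] tool [-0.0013 -0.0055  0.0023]
(270, 246) [236 228 221] [ 0.5461 -0.0105  0.0355] tool [-0.0041 -0.0055  0.0024]
(270, 251) [83 81 81] [ 0.5605 -0.0078  0.0779] tool [ 0.0103 -0.0043 -0.04  ]
(270, 256) [82 80 80]
[... 1195 characters left out ...]
108 104] [ 0.5573 -0.0182  0.0366] tool [0.0046 0.0049 0.0013]
(290, 236) [115 109 104] [ 0.5548 -0.0189  0.0369] tool [0.002  0.0049 0.001 ]
(290, 241) [180 170 161] [ 0.5518 -0.0198  0.036 ] tool [-0.0012  0.005   0.0019]
(290, 246) [237 230 222] [ 0.5496 -0.0204  0.0373] tool [-0.0035  0.005   0.0007]
(290, 251) [83 81 81] [ 0.5625 -0.0156  0.0775] tool [ 0.0102  0.0038 -0.0396]
(290, 256) [83 81 81] [ 0.5625 -0.0155  0.0826] tool [ 0.0101  0.0037 -0.0447]
(290, 261) [83 81 81] [ 0.5629 -0.0152  0.0884] tool [ 0.0106  0.0035 -0.0505]
(290, 266) [83 81 81] [ 0.5628 -0.0151  0.0929] tool [ 0.0106  0.0034 -0.055 ]
(290, 271) [83 81 81] [ 0.5626 -0.0151  0.0966] tool [ 0.0104  0.0033 -0.0588]
```

View pics/w3.png

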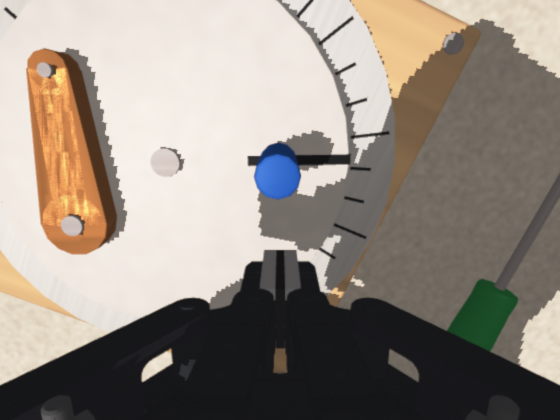

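The second reading agrees: the tip is 39–40 mm above the reported TCP, now at z≈0.077, and the post is still ahead at (278,172). I'll lower the tip to about 0.062 and approach.

```bash
python3 -m pendant '[0,0,0,0.1,0,0,0, 0,0,0,0.1,0,0,0, 0,0,0,0.1,0,0,0, 0,0,0,0,0,0,0]'
python3 -m pendant '[0,0.1,0,0,0,0,0, 0,0.1,0,0,0,0,0, 0,0.1,0,0,0,0,0, 0,0.05,0,0,0,0,0, 0,0.03,0,0,0,0,0, 0,0,0,0,0,0,0]'
python3 -m pendant '[0,0.058,0.02,0,0,0,-0.375, 0,0.058,0.02,0,0,0,-0.375, 0,0.058,0.02,0,0,0,-0.375, 0,0.058,0.02,0,0,0,-0.375]'
python3 m.py b
```

```text
time_s: 7.9
position: [0.5518, -0.0147, 0.0233]
tool_rot: [[0.964, 0.267, -0.001], [0.267, -0.964, 0.0], [-0.001, -0.001, -1.0]]
ft_force: [0.2, 0.1, 1.0]
grip_width: 0.0002
time_s: 8.5
position: [0.5707, -0.0096, 0.024]
tool_rot: [[0.964, 0.268, 0.0], [0.268, -0.964, -0.0], [0.0, 0.0, -1.0]]
ft_force: [0.2, -0.2, 0.4]
grip_width: -0.0002
time_s: 8.9
position: [0.5822, -0.0095, 0.024]
tool_rot: [[0.886, 0.464, -0.001], [0.464, -0.886, -0.0], [-0.001, -0.001, -1.0]]
ft_force: [-1.7, -0.3, -0.4]
grip_width: 0.0
t 8.9 [ 0.5822 -0.0095  0.024 ] yaw 27.63 [-1.67 -0.29 -0.37] axis in tool [ 0.0218 -0.0552 -0.034 ] q [-12.6  34.9  82.7  -0.   62.5  49.8]
wrist blue 2716 r 0.0541 ang -59.18 range [-72.9 -45.4]
wrist black 7296 r 0.0689 ang -129.81 range [-180.  180.]
top red 43 r 0.1088 ang 28.55 range [23.5 33.6]
top black 51 r 0.0649 ang -40.88 range [-101.3   10.4]
```

View pics/wrist_b.png

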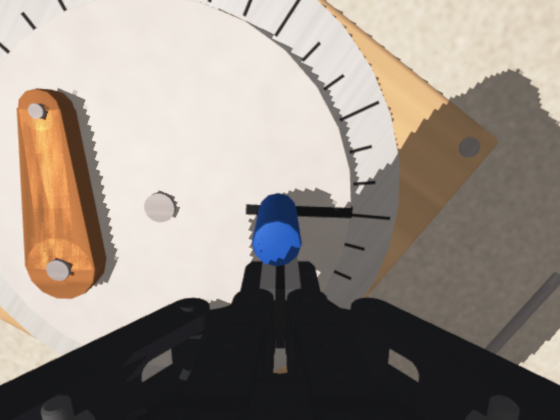

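The wrist view shows the finger pushing the post, now at (278,235), and the index line has turned to about -62.5°. Contact force is about 1.7 N, so I'll carry on round.

```bash
python3 -m pendant '[0,0.058,0.02,0,0,0,-0.375, 0,0.058,0.02,0,0,0,-0.375, 0,0.058,0.02,0,0,0,-0.375, 0,0.058,0.02,0,0,0,-0.375, 0,0.058,0.02,0,0,0,-0.375, 0,0.058,0.02,0,0,0,-0.375, 0,0.058,0.02,0,0,0,-0.375, 0,0.058,0.02,0,0,0,-0.375, 0,0.058,0.02,0,0,0,-0.375, 0,0.058,0.02,0,0,0,-0.375, 0,0.058,0.02,0,0,0,-0.375, 0,0.058,0.02,0,0,0,-0.375]'
python3 m.py c
```

```text
time_s: 10.2
position: [0.6157, 0.0052, 0.024]
tool_rot: [[0.446, 0.895, 0.0], [0.895, -0.446, -0.001], [-0.001, 0.001, -1.0]]
ft_force: [0.4, -2.0, -1.0]
grip_width: -0.0001
t 10.2 [0.6157 0.0052 0.024 ] yaw 63.52 [ 0.41 -2.03 -0.99] axis in tool [ 0.0219 -0.0553 -0.034 ] q [-10.5  37.6  76.9  -0.1  65.5  16. ]
wrist blue 2710 r 0.0543 ang -23.45 range [-37.4  -9.5]
wrist red 903 r 0.1036 ang 27.17 range [23.  30.4]
wrist black 7283 r 0.069 ang -94.42 range [-147.9  -27.3]
top red 44 r 0.1083 ang 28.35 range [23.  33.6]
top black 55 r 0.0773 ang -4.96 range [-40.6   8.4]
```

View pics/wrist_c.png

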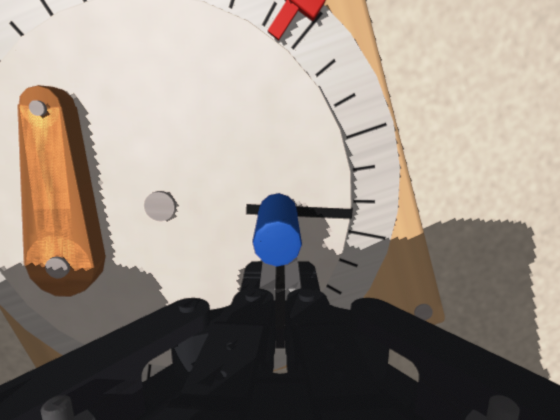

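Working well, with the contact steady. The index is at about -27° and the tab at 28°.

```bash
python3 -m pendant '[0,0.058,0.02,0,0,0,-0.375, 0,0.058,0.02,0,0,0,-0.375, 0,0.058,0.02,0,0,0,-0.375, 0,0.058,0.02,0,0,0,-0.375, 0,0.058,0.02,0,0,0,-0.375, 0,0.058,0.02,0,0,0,-0.375, 0,0.058,0.02,0,0,0,-0.375, 0,0.058,0.02,0,0,0,-0.375, 0,0.058,0.02,0,0,0,-0.375, 0,0.058,0.02,0,0,0,-0.375, 0,0.058,0.02,0,0,0,-0.375, 0,0.058,0.02,0,0,0,-0.375]'
python3 -m pendant '[0,0.058,0.02,0,0,0,-0.375, 0,0.039,0.013,0,0,0,-0.25, 0,0.02,0.007,0,0,0,-0.125, 0,0,0,0,0,0,0]'
python3 m.py d
```

```text
time_s: 11.5
position: [0.6336, 0.0371, 0.0242]
tool_rot: [[-0.165, 0.986, 0.001], [0.986, 0.165, -0.001], [-0.001, 0.001, -1.0]]
ft_force: [2.7, -1.1, -0.5]
grip_width: 0.0002
time_s: 11.9
position: [0.6341, 0.0435, 0.0242]
tool_rot: [[-0.266, 0.964, 0.001], [0.964, 0.266, -0.0], [-0.0, 0.001, -1.0]]
ft_force: [2.1, -0.0, 1.1]
grip_width: 0.0002
t 11.9 [0.6341 0.0435 0.0242] yaw 105.43 [ 2.08 -0.    1.06] axis in tool [ 0.0212 -0.0544 -0.0338] q [ -6.7  39.2  73.2   0.   67.5 -22.2]
wrist blue 2691 r 0.0548 ang 19.27 range [ 5.3 33.1]
wrist red 1446 r 0.1076 ang 29.24 range [23.4 34.9]
wrist black 7347 r 0.0687 ang -52.92 range [-107.    15.5]
top black 44 r 0.0096 ang -48.13 range [-144.5   60.3]
```

View pics/wrist_d.png

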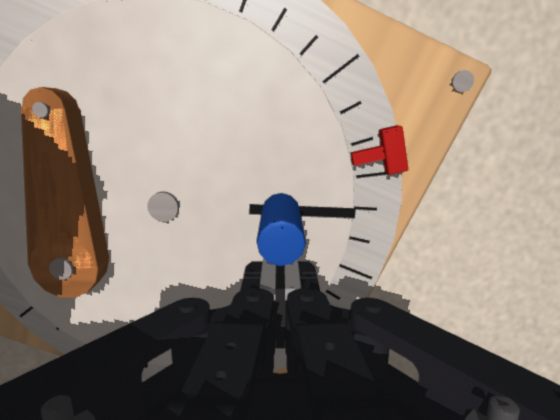

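The pivot is at (163,207), the index end at (354,212), and the tab's inner end at (353,158). The remaining angle can be measured within this one view.

```bash
cat > w.py <<'E'
from h import *
import sys
g=get_image("wrist");f=g["frame"];tag=sys.argv[1];cv2.imwrite(f"pics/w_{tag}.png",f[:,:,::-1])
h=cv2.cvtColor(f,cv2.COLOR_RGB2HSV).astype(int);H,S,V=h[...,0],h[...,1],h[...,2]
piv=eval(sys.argv[2]);c=ray(g,piv,.037)[0,:2];print("centre",c.round(4))
def rep(n,m,z,lo,hi,alo,ahi):
    p=pts(m);P=ray(g,p,z)[:,:2]-c;r=np.hypot(*P.T);a=np.degrees(np.arctan2(P[:,1],P[:,0]));k=(r>lo)&(r<hi)&(a>alo)&(a<ahi)
    print(n,k.sum(),"ang",a[k].mean().round(2),np.median(a[k]).round(2),(a[k].min().round(1),a[k].max().round(1)),"px",p[k].mean(0).round(0))
    return np.median(a[k])
A=rep("index",V<60,.036,.070,.087,float(sys.argv[3]),float(sys.argv[4]))
B=rep("tab finger",((H<8)|(H>172))&(S>150)&(V>60),.030,.093,.101,0,60)
print("remaining",B-A)
E
python3 w.py e '(163,207)' 5 30
```

```text
centre [0.5753 0.0498]
index 310 ang 13.48 13.49 (np.float64(11.8), np.float64(15.2)) px [329. 212.]
tab finger 230 ang 29.0 29.0 (np.float64(27.1), np.float64(30.9)) px [363. 157.]
remaining 15.510205570659991
```

```bash
python3 -m pendant '[0,0.039,0.013,0,0,0,-0.25, 0,0.039,0.013,0,0,0,-0.25, 0,0.039,0.013,0,0,0,-0.25, 0,0.039,0.013,0,0,0,-0.25, 0,0.039,0.013,0,0,0,-0.25, 0,0.02,0.007,0,0,0,-0.125, 0,0,0,0,0,0,0, 0,0,0,0,0,0,0]'
python3 w.py f '(163,207)' 15 40
```

```text
time_s: 12.85
position: [0.6334, 0.0549, 0.024]
tool_rot: [[-0.446, 0.895, -0.0], [0.895, 0.446, 0.0], [0.0, -0.0, -1.0]]
ft_force: [1.4, -0.6, 1.0]
grip_width: 0.0003
centre [0.5747 0.0499]
index 309 ang 24.65 24.65 (np.float64(23.0), np.float64(26.2)) px [329. 211.]
tab finger 218 ang 28.98 28.95 (np.float64(27.1), np.float64(31.0)) px [367. 195.]
remaining 4.305965651960889
```

View pics/w_f.png

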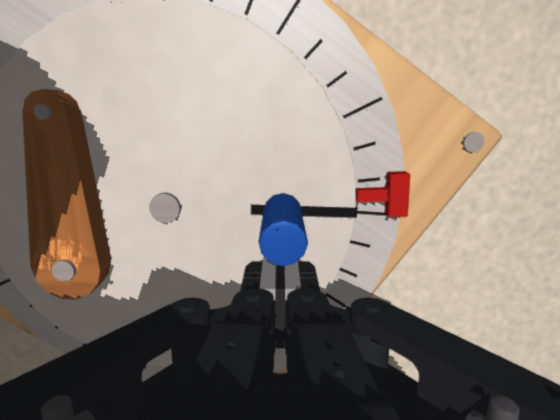

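The index line is just short of the tab: 4.3° left, with the line at (357,212) and the tab finger at (357,195). A small final push should do it.

```bash
python3 -m pendant '[0,0.02,0.007,0,0,0,-0.125, 0,0.02,0.007,0,0,0,-0.125, 0,0.02,0.007,0,0,0,-0.125, 0,0.02,0.007,0,0,0,-0.125, 0,0,0,0,0,0,0, 0,0,0,0,0,0,0]'
python3 w.py g '(165,208)' 15 40
```

```text
time_s: 13.5
position: [0.6328, 0.0593, 0.024]
tool_rot: [[-0.508, 0.862, -0.0], [0.862, 0.508, 0.0], [0.0, -0.0, -1.0]]
ft_force: [0.3, -0.5, -0.1]
grip_width: -0.0001
centre [0.5756 0.0502]
index 309 ang 29.15 29.16 (np.float64(27.5), np.float64(30.7)) px [331. 211.]
tab finger 224 ang 29.16 29.11 (np.float64(27.1), np.float64(31.2)) px [367. 209.]
remaining -0.05481051153621763
```

View pics/w_g.png

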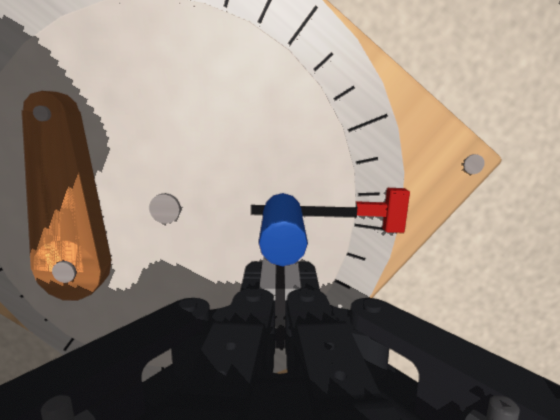

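The line and the tab are now in line at (357,211), with about 0° left. I'll back the finger straight off, raise it, and move aside for the final check.

```bash
python3 -m pendant '[0,-0.1,0,0,0,0,0, 0,-0.2,0,0,0,0,0, 0,-0.3,0,0,0,0,0, 0,0,0,-0.4,0,0,0, 0,0,0,-0.6,0,0,0, 0,0,0,-0.7,0,0,0, 0,0,0,-0.7,0,0,0, 0,0,0,-0.7,0,0,0, 0,0,0,-0.5,0,0,0, 0,0,0,0,0,0,0]'
python3 -c "
from h import *
need([.45,-.3,.2],121)"
```

```text
time_s: 14.55
position: [0.65, 0.032, 0.2082]
tool_rot: [[-0.507, 0.862, 0.007], [0.862, 0.507, -0.001], [-0.005, 0.006, -1.0]]
ft_force: [-0.1, 1.0, -0.5]
grip_width: 0.0003
pos [0.65   0.032  0.2082] yaw 120.46 q [ -7.6  31.7  55.5  -0.   92.3 -38. ] ft [-0.06  0.98 -0.5 ] t 14.55 w 0.0002698045862760759
tool shift units [-3.694 -6.815  0.141] wz units -0.06728635826530649 tilt [ 0.0074 -0.0011 -1.    ]
```

```bash
python3 -m pendant '[0,-0.35,-0.65,0,0,0,0, 0,-0.35,-0.65,0,0,0,0, 0,-0.35,-0.65,0,0,0,0, 0,-0.35,-0.65,0,0,0,0, 0,-0.35,-0.65,0,0,0,0, 0,-0.35,-0.65,0,0,0,0, 0,-0.35,-0.65,0,0,0,0, 0,-0.35,-0.65,0,0,0,0, 0,-0.35,-0.65,0,0,0,0, 0,-0.35,-0.65,0,0,0,0, 0,0,0,0,0,0,0,0,0,0,0,0,0,0]'
python3 - <<'E'
from h import *
g=get_image("top");f=g["frame"]
cv2.imwrite("pics/fin.png",cv2.resize(f[130:280,150:400,::-1],None,fx=3.2,fy=3.2,interpolation=cv2.INTER_CUBIC))
x,n=ring(g);print("ring",x.round(4),n);c=x[:2]
h=cv2.cvtColor(f,cv2.COLOR_RGB2HSV).astype(int);H,S,V=h[...,0],h[...,1],h[...,2]
for nm,m,z,lo,hi in(("index",V<75,.036,.07,.088),("tab",((H<6)|(H>172))&(S>170)&(V>80),.03,.09,.12)):
    P=ray(g,pts(m),z)[:,:2]-c;r=np.hypot(*P.T);a=np.degrees(np.arctan2(P[:,1],P[:,0]));k=(r>lo)&(r<hi)&(abs(a-28)<15);print(nm,k.sum(),a[k].mean())
E
```

```text
time_s: 15.75
position: [0.4565, -0.2833, 0.2033]
tool_rot: [[-0.506, 0.863, -0.001], [0.863, 0.506, 0.001], [0.002, -0.0, -1.0]]
ft_force: [0.0, -0.7, -1.3]
grip_width: -0.0
ring [0.5759 0.0502 0.1171] 174
index 9 28.849221874016393
tab 45 28.067865779288017
```

View pics/fin.png

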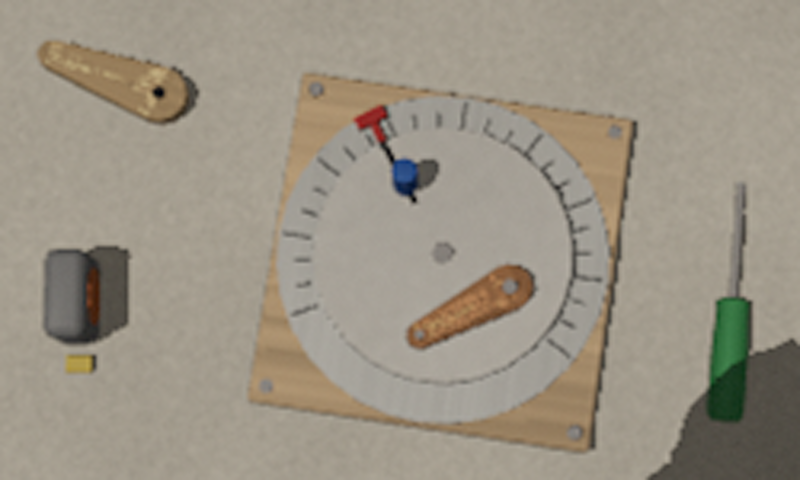

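The picture shows the index line meeting the tab at about (380,138) in the crop. Its angle is 28.8° against the tab's 28.1°. The ring centre and tab haven't moved, and the bystanders look untouched, so I'm handing it in.

```bash
python3 -c "
from rig import *
print(close_job())"
```

```text
the job is handed in; nothing more can be done
None
```

The turntable is set: I pushed the blue post about 103° counter-clockwise with the shut fingers until the index line met the red tab. I then backed the finger off, raised it clear and handed the job in at about 16 s of the 42 s allowed.

**Alignment:** the wrist view showed about 0° left between line and tab. The top view afterwards gave 28.8° for the line and 28.1° for the tab. That 0.8° disagreement is about 1.2 mm at the tip, against the 5.5 mm limit; the top reading rests on only 9 dark pixels.

**Turntable and other objects:** the fitted ring centre and the tab angle were the same before and after. The screwdriver, tape measure and loose flipper look untouched in the last picture, but I did not measure them again. The wrist force read about 1 to 3 N while pushing.

**Wrong assumption on the way:** the real fingertip sits about 40 mm behind the reported TCP. My first sweep therefore passed above the post without moving the disc. I confirmed the offset with the wrist camera's depth, lowered the finger to suit and repeated the push.

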